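# Hold a flow chamber's two plates home in the assembly nest

## Task

Build the flow chamber for me in the assembly nest: lay the windowed frame flat between the four guide dowels, then the deck squarely on top of it with its two hose ports upward. Then push the pile's near end so that both plates slide against the end stop, holding the sprung ejector in, and finish while still pushing with a steady 10 to 15 N so that I can drive the corner screws; do not ram it, and leave the other things on the bench alone.

Things in the scene. Friction and masses are not known exactly. Their poses are not given: they have to be found in the camera images.
- nest: Assembly nest fixed on the bench: aluminium base plate 160 x 110 mm, its upper face (the floor) 10 mm above the bench. Origin: on the bench, under where the plates' centre belongs when home. x runs level towards the end stop (away from the robot), y left, z up; the base spans x -58 to +102 mm. The near end is open. Plates slide on it easily (friction about 0.2).
- guides (a point): Centre of the floor between the four steel guide dowels, at nest (-4, 0, 10) mm, axes as the nest. The dowels, 10 mm thick, stand at nest x = -40 and +32, y = -36.5 and +36.5 mm and rise 40 mm above the floor, the top 7 mm tapering to 3 mm thick. A plate 60 mm wide has 1.5 mm play each side; along each side 62 mm are free for a finger between the two dowels.
- stop: Dark steel end stop, fixed on the nest; its frame is that of the nest. Its flat face, 76 mm wide, stands at nest x = +50 mm square to the x axis and rises 36 mm above the floor. A plate that touches it has its centre at nest x = 0.
- ejector (a joint): Sprung ejector: two steel pads 10 mm wide at nest y = -14 and +14 mm that stick out 5 mm from the stop's face, from 1.5 to 26.5 mm above the floor. Value in m: 0 = fully out, 0.005 = flush with the face (plates home). The spring pushes the plates back with about 1 N at 0 and 5.4 N when flush; let go, they slide back off the stop.
- frame: Loose lower plate: aluminium, 100 x 60 x 14 mm, 180 g, with a rectangular window 50 x 26 mm through its middle and four corner screw holes. Origin: centre of its underside; x along its length, y along its width, z up. Either way round is right. Starts lying flat on the bench.
- deck: Loose upper plate: grey plastic, 100 x 60 x 14 mm, 110 g, with four corner screw holes, a glazed field in the middle of its top and two white hose ports standing 15 mm above the top at x = -33 and +33 mm on its centre line. Origin: centre of its underside; x along its length, y along its width, z up. Either way round is right. Starts lying flat on the bench, ports upward.
- screw_dish: Round steel dish, 72 mm diameter, 12 mm high, with the chamber's screws; to be left alone. Origin: centre of its underside.
- screwdriver: Screwdriver, 170 mm long, lying on the bench; to be left alone. x runs along it towards the tip.
- timer: White timer, 58 x 66 x 19 mm; to be left alone. Origin: centre of its underside.

How it is judged:
By the outcome, as a careful person would: the job done as asked, in the order asked, and still so for the second after the job is handed in, while the arm keeps its last pose, push and grip.
It also fails if it takes over 58 s, if anything falls off the work surface, if the arm or the gripper's body presses on something with over 40 N, if the wrist force passes 120 N, or if a joint passes its speed limit or range.

## Robot

A 7-joint arm with a two-finger parallel gripper is mounted at the origin on a cart in front of the work surface, level with it; the furniture and walls round the work are solid. World frame = base frame: x ahead of the robot, y to its left, z up, the work surface at z = 0. Lengths are in m, angles in rad, forces in N, time in s.
With the tool pointing down it reaches from about 0.425 to 0.825 m from the base axis. Payload 3.6 kg.
Tool frame: the origin (TCP) lies where the fingers leave the gripper's body, on its centre line; the fingertips stand 84 mm ahead of it and the grasp point (between the pads) lies 65 mm ahead of it; z points along the fingers, y is the line along which they close (so a half turn about z gives the same grasp; the last joint's range is limited). The gripper opens to 93 mm and grips with 3 to 60 N. Pads are 15 mm wide; open, the fingers measure 128 mm over their backs; the gripper's body (75 mm by 188 mm) begins 65 mm behind the grasp point.
Start: joints at [-1.353, 0.615, -0.013, 1.423, 0.008, 1.103, -0.04], TCP at [0.158, 0.631, 0.303] pointing down, gripper open.
Joint ranges: [-3.12, 3.12], [-0.3, 2.06], [-1.34, 1.32], [0.26, 2.42], [-1.36, 4.5], [0.01, 1.98], [-2.84, 2.84]. Speed limits (rad/s): [2.79, 2.79, 3.14, 3.14, 3.14, 3.14, 3.14].

## Interface

Orientations are given as a unit quaternion [w, x, y, z].
In Python, from plant import arm, read_camera, order gives the robot as it stands.
- The arm moves only by the tool move_arm, never from a script. Its argument "deltas" is a list of rows, each a list of 3 entries, a list of its own where there are three numbers: the shift along the tool's x, y, z in units of 30 mm (1.0 is 30 mm), then the turn, a rotation vector about the tool's x, y, z in units of 5 degrees (1.0 is 5 degrees), then the opening, from 0 (shut) to 1 (fully open). In form: [[[dx, dy, dz], [rx, ry, rz], hand], ...]. A call has 1 to 12 rows; each row shifts and turns the commanded pose from where the row before left it, along the tool's axes as they then stand; what a row does not reach is not made up. A row lasts 1/10 s, in which the tool goes at most 50 mm and 8.59 degrees, less where a joint would pass 70% of its speed; a pose out of reach is approached as far as the arm can. A call is refused whole if a number of a shift passes 1 or a number of a turn 1, either way. A call with a gripper value outside its range is refused whole. The fingers move at their own pace and stop on an object; "force" is the grip in N (left out, the last holds). Time passes only in rows, so rows that do not move let the fingers close. It gives the time, the measured TCP pose, the force, the opening and the grip force at its end, in the units of the state.
- arm.observe(): the state, without advancing time (a new reading comes with each control period).
- read_camera(name): name is "scene" or "top"; returns a dict with "frame" (384x512x3 uint8, red, green, blue), "K" (3x3 intrinsics, pixels), "D" ([k1, k2, p1, p2, k3] as OpenCV has them; the pictures are not rectified), "extrinsics" (4x4, takes a point from camera to world coordinates). Camera axes: x right, y up, looking along -z (the intrinsics and any distortion apply to the point x, -y, -z); pixel columns grow to the right and rows downward; lengths in m; the calibration is good to about 2 mm. A picture is of the moment at which its call begins. There is no depth.
- order.sign_off(): hands the job in; it is judged then, once.
The state is a dict: "time": time; "qpos": joint angles; "joint_velocities": joint speeds; "tau": joint torques, N m; "position": TCP position; "tcp_rot": TCP orientation; "ft_force": force on the tool from outside, world axes, zero at the start; "wrist_torque": the same for the moment, N m; "width": opening from 0.0 (shut) to 1.0 (fully open); "finger_force": force on a finger pad.
Only numpy, scipy, OpenCV 4.12 (cv2) and the standard library are available. Lean on these libraries where they do the work, as an engineer would, in place of code of your own. Each camera call takes 0.05 s, during which the arm holds its last target. There are 200 camera calls.

## Working session

There is one attempt and no reset: what is moved stays moved. The work goes in short steps, Python scripts to look and compute and a tool call to move; the robot and the scene stay as the last step left them, time stands still between calls to the robot, and variables do not carry over. Pictures are saved under pics/ and viewed, at most 10 in all, crops included, and the job is handed in when it is done.

Besides the shell and the picture viewer there is one more tool, called after "Call:" as name(argument=value, ...), one argument or row to a line, values as JSON. move_arm: Moves the arm, as the interface text tells. Its arguments: {"type":"object","properties":{"deltas":{"type":"array"},"force":{"type":"number"}},"required":["deltas"]}

```bash
mkdir -p pics; ls; python3 - <<'E'
from plant import arm, read_camera, order
import cv2, numpy as np
for n in ("scene","top"):
    c=read_camera(n); cv2.imwrite(f"pics/{n}0.png",cv2.cvtColor(c["frame"],cv2.COLOR_RGB2BGR))
    print(n,c["K"],c["D"],c["extrinsics"])
print(arm.observe())
E
```

```text
pics
scene [[445.80066575   0.         251.13974765]
 [  0.         445.80066575 188.55343298]
 [  0.           0.           1.        ]] [-0.14774461  0.          0.          0.          0.        ] [[ 0.89307187  0.16145447 -0.41994652  0.10117214]
 [-0.44916855  0.37366284 -0.81155634 -0.48993873]
 [ 0.02588901  0.91340491  0.40622804  0.47403656]
 [ 0.          0.          0.          1.        ]]
top [[419.69526111   0.         251.06986415]
 [  0.         419.69526111 192.7560862 ]
 [  0.           0.           1.        ]] [-0.09197146  0.          0.          0.          0.        ] [[ 0.01452422  0.98753694 -0.15671581  0.33770403]
 [-0.99978294  0.0120017  -0.01703042  0.33314685]
 [-0.01493731  0.15692914  0.9874969   1.06974166]
 [ 0.          0.          0.          1.        ]]
{'time': 0.1, 'qpos': array([-1.35249883,  0.61585675, -0.01259692,  1.42468002,  0.00813172,
        1.10342167, -0.04043195]), 'joint_velocities': array([ 0.00077001, -0.00170699,  0.00157855, -0.00452327, -0.00117262,
        0.00081553,  0.00091916]), 'tau': array([ 1.00715191e-03, -4.60041440e+01,  2.09920239e-01, -1.66244602e+01,
       -6.11612806e-02,  1.69021077e-02,  1.07119031e-04]), 'position': array([0.15741483, 0.63013582, 0.30169406]), 'tcp_rot': array([-1.07443601e-04,  1.22077688e-01,  9.92519873e-01, -1.15254114e-03]), 'ft_force': array([ 0.22041548, -0.44687745,  0.08565414]), 'wrist_torque': array([ 0.00631862,  0.00067395, -0.01004159]), 'finger_force': 0.0, 'width': 0.9988644197722655}
```

View pics/scene0.png

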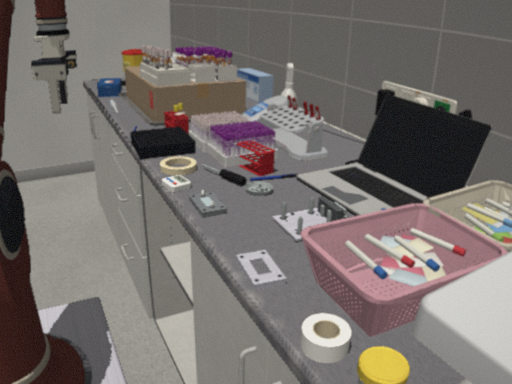

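View pics/top0.png

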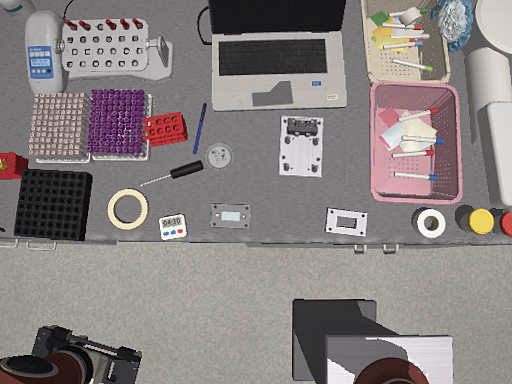

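The top view shows the nest at about (302,145), with its stop dark at (302,127). The frame is at (347,221), the deck at (231,216), the dish at (219,155) and the timer at (173,226). I'll measure these from an enlarged crop.

```bash
cat > h.py <<'E'
from plant import arm, read_camera, order
import cv2, numpy as np
def cast(c,uv,z):
    uv=np.asarray(uv,float).reshape(-1,1,2)
    n=cv2.undistortPoints(uv,c["K"],np.array(c["D"]))[:,0]
    d=np.c_[n[:,0],-n[:,1],-np.ones(len(n))]@c["extrinsics"][:3,:3].T
    o=c["extrinsics"][:3,3]
    return o+d*((z-o[2])/d[:,2])[:,None]
def rect(c,mask,z):
    """min-area rectangle, in metres at height z, of the largest blob"""
    cs,_=cv2.findContours(mask,cv2.RETR_EXTERNAL,cv2.CHAIN_APPROX_NONE)
    k=max(cs,key=cv2.contourArea)
    P=cast(c,k[:,0],z)[:,:2].astype(np.float32)
    return cv2.minAreaRect(P*1000)
E
python3 - <<'E'
from h import *
c=read_camera("top"); f=c["frame"]
cv2.imwrite("pics/crop1.png",cv2.cvtColor(cv2.resize(f[100:245,190:380],None,fx=4,fy=4,interpolation=cv2.INTER_CUBIC),cv2.COLOR_RGB2BGR))
g=cv2.cvtColor(f,cv2.COLOR_RGB2GRAY)
def win(m,x0,x1,y0,y1):
    o=np.zeros_like(m); o[y0:y1,x0:x1]=m[y0:y1,x0:x1]; return o
print(g[216,200:260].tolist()); print(g[207,320:372].tolist())
m=((g>160)*255).astype(np.uint8)
print("frame",rect(c,win(m,320,372,200,240),.014))
m=((g>100)*255).astype(np.uint8)
print("deck",rect(c,win(m,203,258,200,230),.014))
m=((g>160)*255).astype(np.uint8)
print("nest",rect(c,win(m,272,332,110,182),.010))
E
```

```text
[127, 129, 125, 124, 124, 122, 125, 122, 122, 123, 113, 121, 148, 145, 143, 140, 161, 186, 157, 122, 134, 177, 220, 215, 214, 214, 215, 213, 214, 214, 214, 214, 215, 216, 216, 216, 216, 217, 222, 197, 148, 122, 168, 252, 202, 99, 142, 146, 143, 163, 161, 117, 124, 127, 123, 124, 125, 127, 127, 127]
[118, 116, 119, 122, 126, 123, 89, 67, 62, 107, 122, 121, 125, 128, 130, 126, 123, 121, 125, 121, 123, 128, 128, 127, 118, 111, 113, 121, 122, 124, 127, 128, 121, 120, 125, 125, 127, 127, 124, 128, 133, 132, 127, 121, 120, 122, 123, 123, 123, 127, 128, 126]
frame ((433.49737548828125, 109.9786605834961), (101.07434844970703, 59.86552810668945), 83.42273712158203)
deck ((449.02716064453125, 404.3209228515625), (73.86247253417969, 137.55616760253906), 0.7333120107650757)
nest ((632.0232543945312, 223.52589416503906), (110.83564758300781, 160.9183349609375), 87.2019271850586)
```

View pics/crop1.png

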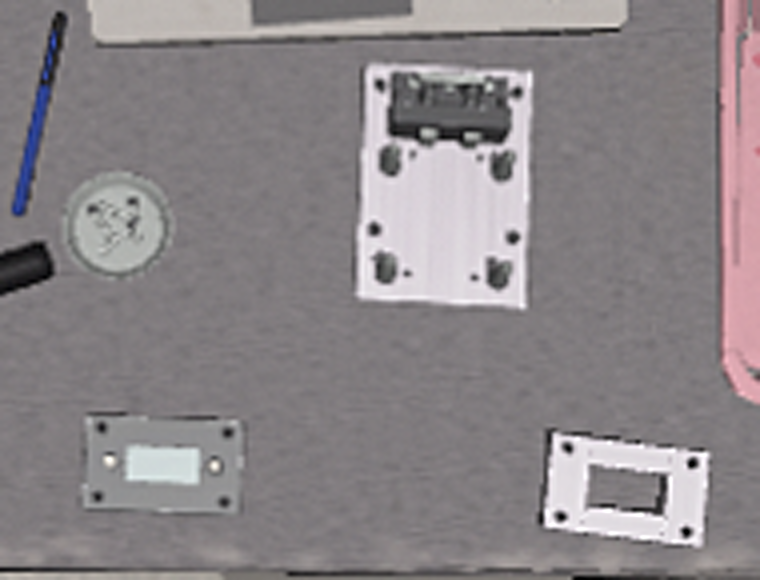

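The nest's long axis is at about -2.8° and the frame is clean. The deck outline still needs a better mask, and I want the dowels to pin down the nest's y. I'll write a planner as well.

```bash
cat >> h.py <<'E'
from scipy.spatial.transform import Rotation as Ro
def plan(x,y,z,yaw):
    """turn about tool axes to point tool z down, tool y at world yaw (deg), then shift in the turned axes; in move units"""
    s=arm.observe(); q=s["tcp_rot"]; R=Ro.from_quat([q[1],q[2],q[3],q[0]])
    a=np.radians(yaw); Y=np.array([np.cos(a),np.sin(a),0]); Z=np.array([0,0,-1.])
    G=Ro.from_matrix(np.c_[np.cross(Y,Z),Y,Z])
    rv=np.degrees((R.inv()*G).as_rotvec())/5
    d=G.inv().apply(np.array([x,y,z])-s["position"])/.03
    print("t",round(s["time"],2),"pos",s["position"].round(4),"yaw",round(np.degrees(np.arctan2(*R.as_matrix()[[1,0],1])),2),
      "F",s["ft_force"].round(1),"w",round(s["width"],3),"grip",round(float(s["finger_force"]),1))
    print("  turn",rv.round(2),"shift",d.round(2))
E
python3 - <<'E'
from h import *
c=read_camera("top"); f=c["frame"]; g=cv2.cvtColor(f,cv2.COLOR_RGB2GRAY)
hsv=cv2.cvtColor(f,cv2.COLOR_RGB2HSV)
print(f[216,200:206].tolist(),f[210,222:226].tolist())
# deck: crop-picked corners (quarter pixel) at top height
cr=np.array([[88,416],[245,420],[240,514],[83,508]])/4+[190,100]-.375
P=cast(c,cr,.014)[:,:2]*1000; print(P.round(1).tolist(),P.mean(0),cv2.minAreaRect(P.astype(np.float32)))
hol=np.array([[101,427],[228,432],[224,502],[97,496]])/4+[190,100]-.375
P=cast(c,hol,.014)[:,:2]*1000; print(P.mean(0),np.degrees(np.arctan2(*(P[0]+P[3]-P[1]-P[2])[::-1])))
# dark dowels on nest
m=((g<125)*255).astype(np.uint8); m[:138]=0; m[172:]=0; m[:,:282]=0; m[:,322:]=0
n,l,st,ce=cv2.connectedComponentsWithStats(m)
for i in range(1,n):
    if st[i,4]>8: print(ce[i],st[i].tolist(),(cast(c,ce[i],.03)[0]*1000).round(1))
plan(.4335,.110,.20,-6.6)
E
```

```text
[[131, 126, 128], [130, 126, 129], [129, 124, 126], [127, 124, 125], [124, 120, 123], [128, 122, 124]] [[139, 138, 141], [138, 137, 140], [137, 136, 138], [136, 135, 138]]
[[476.1, 451.2], [474.8, 351.4], [415.1, 353.7], [417.5, 452.8]] [445.86476617 402.27142695] ((446.13861083984375, 402.0781555175781), (99.94174194335938, 59.674861907958984), 88.62503051757812)
[445.96386052 403.20057651] 88.28729762813356
[287.         140.32142857] [285, 138, 5, 6, 28] [639.8 261.   30. ]
[314.93548387 141.19354839] [313, 138, 6, 7, 31] [638.4 189.4  30. ]
[285.5483871  166.70967742] [283, 163, 6, 8, 31] [570.6 264.7  30. ]
[313.86206897 168.17241379] [312, 165, 6, 7, 29] [567.7 193.   30. ]
t 0.2 pos [0.1574 0.6303 0.302 ] yaw 75.97 F [-0.8  0.4 -0.2] w 0.999 grip 0.0
  turn [-1.000e-02  1.000e-02  1.651e+01] shift [-16.17  11.13   3.4 ]
```

Call:
move_arm(
  deltas=[
    [[0,0,0],[0,0,1],1],
    [[0,0,0],[0,0,1],1],
    [[0,0,0],[0,0,1],1],
    [[0,0,0],[0,0,1],1],
    [[0,0,0],[0,0,1],1],
    [[0,0,0],[0,0,1],1],
    [[0,0,0],[0,0,1],1],
    [[0,0,0],[0,0,1],1],
    [[0,0,0],[0,0,1],1],
    [[0,0,0],[0,0,1],1],
    [[0,0,0],[0,0,1],1],
    [[0,0,0],[0,0,1],1],
  ],
)

```text
time: 1.4
position: [0.1573, 0.6305, 0.3024]
tcp_rot: [0.0, 0.603, 0.797, -0.0]
ft_force: [-0.6, 0.5, 0.3]
width: 0.996
finger_force: 0.0
```

Call:
move_arm(
  deltas=[
    [[0,0,0],[0,0,1],1],
    [[0,0,0],[0,0,1],1],
    [[0,0,0],[0,0,1],1],
    [[0,0,0],[0,0,1],1],
    [[0,0,0],[0,0,0.5],1],
    [[-0.9,0.62,0],[0,0,0],1],
    [[-0.9,0.62,0],[0,0,0],1],
    [[-0.9,0.62,0.2],[0,0,0],1],
    [[-0.9,0.62,0.2],[0,0,0],1],
    [[-0.9,0.62,0.2],[0,0,0],1],
    [[-0.9,0.62,0.2],[0,0,0],1],
    [[-0.9,0.62,0.2],[0,0,0],1],
  ],
)

```text
time: 2.6
position: [0.2657, 0.4268, 0.2725]
tcp_rot: [-0.0, 0.746, 0.666, -0.0]
ft_force: [-0.7, -0.5, 0.7]
width: 0.999
finger_force: 0.0
```

Call:
move_arm(
  deltas=[
    [[-0.9,0.62,0.2],[0,0,0],1],
    [[-0.9,0.62,0.2],[0,0,0],1],
    [[-0.9,0.62,0.2],[0,0,0],1],
    [[-0.9,0.62,0.2],[0,0,0],1],
    [[-0.9,0.62,0.2],[0,0,0],1],
    [[-0.9,0.62,0.2],[0,0,0],1],
    [[-0.9,0.62,0.2],[0,0,0],1],
    [[-0.9,0.62,0.2],[0,0,0],1],
    [[-0.9,0.62,0.2],[0,0,0],1],
    [[-0.9,0.62,0.2],[0,0,0],1],
    [[-0.8,0.55,0.2],[0,0,0],1],
    [[0,0,0],[0,0,0],1],
  ],
)

```text
time: 3.8
position: [0.4348, 0.1088, 0.2065]
tcp_rot: [0.001, 0.749, 0.663, -0.0]
ft_force: [0.0, -0.0, 0.0]
width: 0.997
finger_force: 0.0
```

```bash
python3 -c "
from h import *
plan(.4335,.110,.088,-6.6)"
```

```text
t 3.8 pos [0.4348 0.1088 0.2065] yaw -6.98 F [ 0. -0.  0.] w 0.997 grip 0.0
  turn [ 0.02  0.03 -0.08] shift [ 0.03 -0.05  3.95]
```

Call:
move_arm(
  deltas=[
    [[0.03,-0.05,0.7],[0,0,-0.08],1],
    [[0,0,0.7],[0,0,0],1],
    [[0,0,0.7],[0,0,0],1],
    [[0,0,0.7],[0,0,0],1],
    [[0,0,0.6],[0,0,0],1],
    [[0,0,0.4],[0,0,0],1],
    [[0,0,0.15],[0,0,0],1],
    [[0,0,0],[0,0,0],1],
  ],
)

```text
time: 4.6
position: [0.4315, 0.1146, 0.088]
tcp_rot: [-0.0, 0.744, 0.669, -0.0]
ft_force: [-0.1, -0.8, 0.6]
width: 1.004
finger_force: 0.0
```

Call:
move_arm(
  deltas=[
    [[0,0,0],[0,0,0],0.5],
    [[0,0,0],[0,0,0],0.5],
    [[0,0,0],[0,0,0],0.5],
    [[0,0,0],[0,0,0],0.5],
    [[0,0,0],[0,0,0],0.5],
    [[0,0,0],[0,0,0],0.5],
    [[0,0,0],[0,0,0],0.5],
  ],
  force=20,
)

```text
time: 5.3
position: [0.4322, 0.114, 0.0886]
tcp_rot: [0.0, 0.744, 0.668, 0.0]
ft_force: [0.5, -0.3, 4.0]
width: 0.643
finger_force: 20.0
```

```bash
python3 -c "
from h import *
plan(.4335,.110,.2,-6.6)"
```

```text
t 5.3 pos [0.4322 0.114  0.0886] yaw -6.13 F [ 0.5 -0.3  4. ] w 0.643 grip 20.0
  turn [ 0.01 -0.    0.09] shift [-0.13  0.06 -3.71]
```

Call:
move_arm(
  deltas=[
    [[0,0,-0.5],[0,0,0],0.5],
    [[0,0,-0.8],[0,0,0],0.5],
    [[0,0,-0.8],[0,0,0],0.5],
    [[0,0,-0.8],[0,0,0],0.5],
    [[0,0,-0.6],[0,0,-1],0.5],
    [[0,0,-0.2],[0,0,-1],0.5],
    [[0,0,0],[0,0,-1],0.5],
    [[0,0,0],[0,0,-1],0.5],
    [[0,0,0],[0,0,-1],0.5],
    [[0,0,0],[0,0,-1],0.5],
    [[0,0,0],[0,0,-1],0.5],
    [[0,0,0],[0,0,-1],0.5],
  ],
)

```text
time: 6.5
position: [0.4308, 0.1137, 0.1986]
tcp_rot: [-0.001, 0.469, 0.883, -0.001]
ft_force: [0.3, -0.6, -2.5]
width: 0.644
finger_force: 20.0
```

Call:
move_arm(
  deltas=[
    [[0,0,0],[0,0,-1],0.5],
    [[0,0,0],[0,0,-1],0.5],
    [[0,0,0],[0,0,-1],0.5],
    [[0,0,0],[0,0,-1],0.5],
    [[0,0,0],[0,0,-1],0.5],
    [[0,0,0],[0,0,-1],0.5],
    [[0,0,0],[0,0,-1],0.5],
    [[0,0,0],[0,0,-1],0.5],
    [[0,0,0],[0,0,-1],0.5],
    [[0,0,0],[0,0,-1],0.5],
    [[0,0,0],[0,0,-0.7],0.5],
    [[0,0,0],[0,0,0],0.5],
  ],
)

```text
time: 7.7
position: [0.431, 0.1135, 0.1987]
tcp_rot: [-0.001, 0.023, 1.0, -0.0]
ft_force: [0.3, 0.2, -2.5]
width: 0.642
finger_force: 20.0
```

```bash
python3 -c "
from h import *
plan(.5975,.2256,.165,87.2)"
```

```text
t 7.7 pos [0.431  0.1135 0.1987] yaw 87.35 F [ 0.3  0.2 -2.5] w 0.642 grip 20.0
  turn [-0.01 -0.03  0.03] shift [-5.36  4.    1.12]
```

Call:
move_arm(
  deltas=[
    [[-0.67,0.5,0],[0,0,0],0.5],
    [[-0.67,0.5,0],[0,0,0],0.5],
    [[-0.67,0.5,0],[0,0,0],0.5],
    [[-0.67,0.5,0],[0,0,0],0.5],
    [[-0.67,0.5,0.2],[0,0,0],0.5],
    [[-0.67,0.5,0.3],[0,0,0],0.5],
    [[-0.67,0.5,0.3],[0,0,0],0.5],
    [[-0.67,0.5,0.3],[0,0,0],0.5],
    [[0,0,0],[0,0,0],0.5],
    [[0,0,0],[0,0,0],0.5],
  ],
)

```text
time: 8.7
position: [0.5969, 0.2263, 0.1649]
tcp_rot: [-0.002, 0.023, 1.0, -0.001]
ft_force: [0.0, 0.0, -2.8]
width: 0.641
finger_force: 20.0
```

```bash
python3 - <<'E'
from h import *
plan(.5975,.2256,.14,87.2)
cs=[read_camera("scene"),read_camera("top")]
f=cs[0]["frame"][150:270,235:395]; g=cs[1]["frame"][100:220,235:395]
im=np.hstack([f,g])
cv2.imwrite("pics/n1.png",cv2.cvtColor(cv2.resize(im,(800,300),interpolation=cv2.INTER_CUBIC),cv2.COLOR_RGB2BGR))
cv2.imwrite("pics/n2.png",cv2.cvtColor(cv2.resize(f,(800,600),interpolation=cv2.INTER_CUBIC),cv2.COLOR_RGB2BGR))
E
```

```text
t 8.7 pos [0.5969 0.2263 0.1649] yaw 87.35 F [ 0.   0.  -2.8] w 0.641 grip 20.0
  turn [-0.02 -0.04  0.03] shift [-0.02 -0.02  0.83]
```

View pics/n2.png

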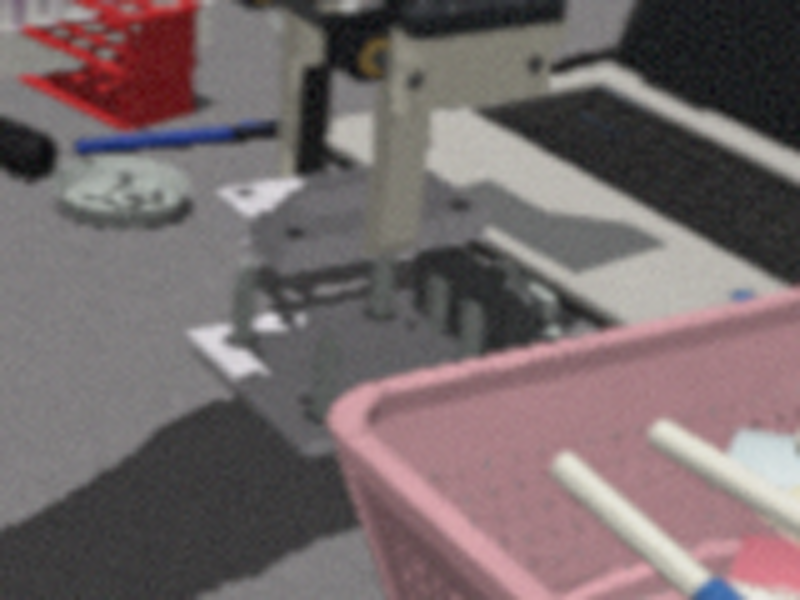

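The scene view shows the frame held above the nest, with near corners at about (220,188) and (252,250) in the crop. The near dowels have mid-points at about (245,303) and (320,372). I'll compare these by casting rays.

```bash
python3 - <<'E'
from h import *
c=read_camera("scene")
px=lambda p:np.array(p)/5+[235,150]-.4
for n,p,z in [("fr nl top",(220,188),.0903),("fr nr top",(250,232),.0903),("fr nr bot",(254,262),.0763),("dow nl",(245,303),.03),("dow nr",(320,372),.03),("base nl",(190,332),.01),("base nr",(308,456),.01)]:
    print(n,(cast(c,px(p),z)[0]*1000).round(1))
a=np.radians(87.35);Y=np.array([np.cos(a),np.sin(a)]);X=np.array([-Y[1],Y[0]]);T=np.array([596.9,226.3])
for sx in (46.2,):
  for s in (30,-30): print("pred",T+X*sx+Y*s)
g=cv2.cvtColor(read_camera("top")["frame"],cv2.COLOR_RGB2BGR)[100:220,235:395]
cv2.imwrite("pics/n3.png",cv2.resize(g,(800,600),interpolation=cv2.INTER_CUBIC))
E
```

```text
fr nl top [555.2 259.7  90.3]
fr nr top [544.2 215.8  90.3]
fr nr bot [546.8 215.4  76.3]
dow nl [573.4 262.7  30. ]
dow nr [569.6 194.2  30. ]
base nl [556.9 281.6  10. ]
base nr [547.5 165.7  10. ]
pred [552.13644826 258.40396293]
pred [549.36236404 198.46812677]
```

View pics/n3.png

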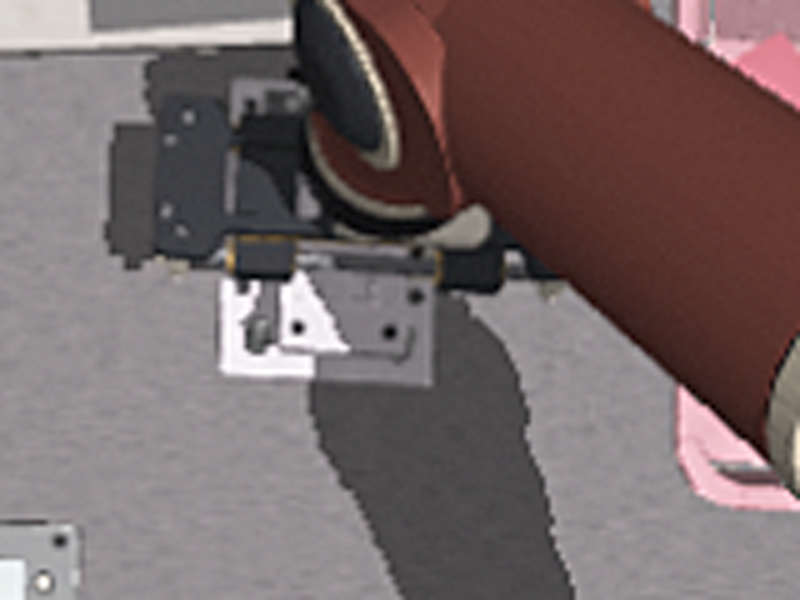

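In the top view the frame's near corners are at (278,350) and (408,356), its holes at (298,327) and (390,332), and the base's near corners at (220,374) and (434,386).

```bash
python3 - <<'E'
from h import *
c=read_camera("top")
px=lambda p:np.array(p)/5+[235,100]-.4
for n,p,z in [("fr nl top",(279,350),.0903),("fr nr top",(408,356),.0903),("hole l",(298,327),.0903),("hole r",(390,332),.0903),("base nl",(220,374),.01),("base nr",(434,386),.01)]:
    print(n,(cast(c,px(p),z)[0]*1000).round(1))
E
```

```text
fr nl top [550.2 257.1  90.3]
fr nr top [548.  195.6  90.3]
hole l [561.5 248.   90.3]
hole r [559.6 204.1  90.3]
base nl [554.6 281.3  10. ]
base nr [549.7 171.1  10. ]
```

The held frame and the dowel centreline agree to about 0.5 mm, so I'll lower it while watching the force.

Call:
move_arm(
  deltas=[
    [[0,0,0.4],[0,0,0],0.5],
    [[0,0,0.4],[0,0,0],0.5],
    [[0,0,0.2],[0,0,0],0.5],
    [[0,0,0.15],[0,0,0],0.5],
    [[0,0,0.15],[0,0,0],0.5],
    [[0,0,0],[0,0,0],0.5],
  ],
)

```text
time: 9.55
position: [0.5976, 0.2264, 0.1264]
tcp_rot: [-0.001, 0.023, 1.0, -0.0]
ft_force: [-0.0, 0.5, -2.3]
width: 0.643
finger_force: 20.0
```

Call:
move_arm(
  deltas=[
    [[0,0,0.1],[0,0,0],0.5],
    [[0,0,0.1],[0,0,0],0.5],
    [[0,0,0],[0,0,0],0.5],
  ],
)

```text
time: 9.85
position: [0.5977, 0.2264, 0.121]
tcp_rot: [-0.0, 0.023, 1.0, -0.0]
ft_force: [-0.5, 0.7, -2.8]
width: 0.642
finger_force: 20.0
```

Call:
move_arm(
  deltas=[
    [[0,0,0.2],[0,0,0],0.5],
    [[0,0,0.2],[0,0,0],0.5],
    [[0,0,0.15],[0,0,0],0.5],
    [[0,0,0.1],[0,0,0],0.5],
    [[0,0,0.05],[0,0,0],0.5],
    [[0,0,0.03],[0,0,0],0.5],
    [[0,0,0],[0,0,0],0.5],
  ],
)

```text
time: 10.55
position: [0.5979, 0.2265, 0.0993]
tcp_rot: [-0.0, 0.023, 1.0, -0.0]
ft_force: [-1.0, 0.7, -2.3]
width: 0.642
finger_force: 20.0
```

Call:
move_arm(
  deltas=[
    [[0,0,0.03],[0,0,0],0.5],
    [[0,0,0],[0,0,0],0.5],
    [[0,0,0],[0,0,0],0.7],
    [[0,0,0],[0,0,0],0.85],
    [[0,0,0],[0,0,0],1],
    [[0,0,0],[0,0,0],1],
    [[0,0,0],[0,0,0],1],
    [[0,0,-0.3],[0,0,0],1],
    [[0,0,-0.8],[0,0,0],1],
    [[0,0,-0.9],[0,0,0],1],
    [[0,0,-0.9],[0,0,0],1],
    [[0,0,-0.6],[0,0,0],1],
  ],
)

```text
time: 11.75
position: [0.5986, 0.2268, 0.2064]
tcp_rot: [0.002, 0.023, 1.0, 0.001]
ft_force: [0.1, -0.1, -0.2]
width: 1.001
finger_force: 0.0
```

```bash
python3 -c "
from h import *
plan(.446,.4038,.2,-1.6)"
```

```text
t 11.75 pos [0.5986 0.2268 0.2064] yaw 87.37 F [ 0.1 -0.1 -0.2] w 1.001 grip 0.0
  turn [ 0.04  0.02 17.79] shift [ 5.76 -5.25  0.21]
```

Call:
move_arm(
  deltas=[
    [[0,0,0],[0,0,1],1],
    [[0,0,0],[0,0,1],1],
    [[0,0,0],[0,0,1],1],
    [[0,0,0],[0,0,1],1],
    [[0,0,0],[0,0,1],1],
    [[0,0,0],[0,0,1],1],
    [[0,0,0],[0,0,1],1],
    [[0,0,0],[0,0,1],1],
    [[0,0,0],[0,0,1],1],
    [[0,0,0],[0,0,1],1],
    [[0,0,0],[0,0,1],1],
    [[0,0,0],[0,0,1],1],
  ],
)

```text
time: 12.95
position: [0.5978, 0.2267, 0.2042]
tcp_rot: [-0.0, 0.521, 0.854, 0.0]
ft_force: [-0.4, -0.2, -0.7]
width: 1.0
finger_force: 0.0
```

Call:
move_arm(
  deltas=[
    [[0,0,0],[0,0,1],1],
    [[0,0,0],[0,0,1],1],
    [[0,0,0],[0,0,1],1],
    [[0,0,0],[0,0,1],1],
    [[0,0,0],[0,0,1],1],
    [[0,0,0],[0,0,0.8],1],
    [[0.8,-0.75,0],[0,0,0],1],
    [[0.8,-0.75,0],[0,0,0],1],
    [[0.8,-0.75,0],[0,0,0],1],
    [[0.8,-0.75,0],[0,0,0],1],
    [[0.8,-0.75,0],[0,0,0],1],
    [[0.8,-0.75,0],[0,0,0],1],
  ],
)

```text
time: 14.15
position: [0.466, 0.3755, 0.2042]
tcp_rot: [-0.0, 0.717, 0.697, 0.0]
ft_force: [0.7, -0.3, -0.1]
width: 0.998
finger_force: 0.0
```

Call:
move_arm(
  deltas=[
    [[0.9,-0.75,0.5],[0,0,0],1],
    [[0.06,0,0.4],[0,0,0],1],
    [[0,0,0],[0,0,0],1],
    [[0,0,0],[0,0,0],1],
  ],
)

```text
time: 14.55
position: [0.4466, 0.4023, 0.1768]
tcp_rot: [0.001, 0.718, 0.696, -0.0]
ft_force: [-0.3, -0.2, 0.3]
width: 0.997
finger_force: 0.0
```

```bash
python3 - <<'E'
from h import *
plan(.445,.4045,.088,-1.6)
c=read_camera("top"); g=c["frame"][100:245,190:380]
cv2.imwrite("pics/t4.png",cv2.cvtColor(cv2.resize(g,None,fx=4,fy=4,interpolation=cv2.INTER_CUBIC),cv2.COLOR_RGB2BGR))
E
```

```text
t 14.55 pos [0.4466 0.4023 0.1768] yaw -1.74 F [-0.3 -0.2  0.3] w 0.997 grip 0.0
  turn [ 0.01  0.01 -0.03] shift [ 0.07 -0.06  2.96]
```

View pics/t4.png

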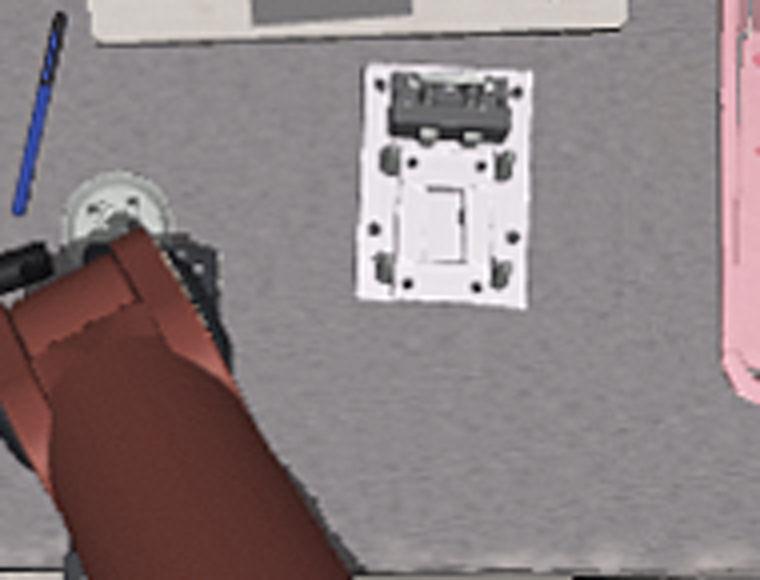

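The frame lies between the dowels, with its holes at (412,163), (482,166), (407,284) and (477,287). Next is the deck.

Call:
move_arm(
  deltas=[
    [[0.05,-0.03,0.6],[0,0,0],1],
    [[0,0,0.8],[0,0,0],1],
    [[0,0,0.7],[0,0,0],1],
    [[0,0,0.5],[0,0,0],1],
    [[0,0,0.3],[0,0,0],1],
    [[0,0,0.06],[0,0,0],1],
    [[0,0,0],[0,0,0],1],
  ],
)

```text
time: 15.3
position: [0.4451, 0.4052, 0.0881]
tcp_rot: [0.0, 0.717, 0.697, 0.0]
ft_force: [-0.6, 0.6, 1.1]
width: 0.999
finger_force: 0.0
```

Call:
move_arm(
  deltas=[
    [[0,0,0],[0,0,0],0.5],
    [[0,0,0],[0,0,0],0.5],
    [[0,0,0],[0,0,0],0.5],
    [[0,0,0],[0,0,0],0.5],
    [[0,0,0],[0,0,0],0.5],
    [[0,0,0],[0,0,0],0.5],
    [[0,0,0],[0,0,0],0.5],
  ],
  force=20,
)

```text
time: 16.0
position: [0.4447, 0.4053, 0.0879]
tcp_rot: [0.0, 0.717, 0.697, 0.0]
ft_force: [-0.1, 0.1, 2.2]
width: 0.642
finger_force: 20.0
```

```bash
python3 -c "
from h import *
plan(.598,.2265,.19,87.35)"
```

```text
t 16.0 pos [0.4447 0.4053 0.0879] yaw -1.62 F [-0.1  0.1  2.2] w 0.642 grip 20.0
  turn [ 1.000e-02  0.000e+00 -1.779e+01] shift [-5.38 -5.72 -3.4 ]
```

Call:
move_arm(
  deltas=[
    [[0,0,-0.5],[0,0,0],0.5],
    [[0,0,-0.8],[0,0,0],0.5],
    [[0,0,-0.8],[0,0,0],0.5],
    [[0,0,-0.8],[0,0,-1],0.5],
    [[0,0,-0.5],[0,0,-1],0.5],
    [[0,0,0],[0,0,-1],0.5],
    [[0,0,0],[0,0,-1],0.5],
    [[0,0,0],[0,0,-1],0.5],
    [[0,0,0],[0,0,-1],0.5],
    [[0,0,0],[0,0,-1],0.5],
    [[0,0,0],[0,0,-1],0.5],
    [[0,0,0],[0,0,-1],0.5],
  ],
)

```text
time: 17.2
position: [0.4443, 0.4048, 0.1902]
tcp_rot: [0.0, 0.394, 0.919, -0.0]
ft_force: [1.0, -0.1, -1.7]
width: 0.642
finger_force: 20.0
```

Call:
move_arm(
  deltas=[
    [[0,0,0],[0,0,-1],0.5],
    [[0,0,0],[0,0,-1],0.5],
    [[0,0,0],[0,0,-1],0.5],
    [[0,0,0],[0,0,-1],0.5],
    [[0,0,0],[0,0,-1],0.5],
    [[0,0,0],[0,0,-1],0.5],
    [[0,0,0],[0,0,-1],0.5],
    [[0,0,0],[0,0,-1],0.5],
    [[0,0,0],[0,0,-0.8],0.5],
    [[0,0,0],[0,0,0],0.5],
  ],
)

```text
time: 18.2
position: [0.4447, 0.4046, 0.1901]
tcp_rot: [0.0, 0.023, 1.0, -0.0]
ft_force: [0.8, -0.3, -2.1]
width: 0.642
finger_force: 20.0
```

Call:
move_arm(
  deltas=[
    [[-0.5,-0.6,0],[0,0,0],0.5],
    [[-0.6,-0.65,0],[0,0,0],0.5],
    [[-0.6,-0.65,0],[0,0,0],0.5],
    [[-0.6,-0.65,0],[0,0,0],0.5],
    [[-0.6,-0.65,0],[0,0,0],0.5],
    [[-0.6,-0.65,0],[0,0,0],0.5],
    [[-0.6,-0.65,0],[0,0,0],0.5],
    [[-0.6,-0.6,0],[0,0,0],0.5],
    [[-0.5,-0.5,0],[0,0,0],0.5],
    [[-0.18,-0.12,0],[0,0,0],0.5],
    [[0,0,0],[0,0,0],0.5],
    [[0,0,0],[0,0,0],0.5],
  ],
)

```text
time: 19.4
position: [0.5968, 0.228, 0.1897]
tcp_rot: [-0.001, 0.022, 1.0, 0.001]
ft_force: [0.2, 1.2, -1.2]
width: 0.642
finger_force: 20.0
```

```bash
python3 -c "
from h import *
plan(.599,.2265,.14,87.35)"
```

```text
t 19.4 pos [0.5968 0.228  0.1897] yaw 87.45 F [ 0.2  1.2 -1.2] w 0.642 grip 20.0
  turn [ 0.01 -0.01  0.02] shift [-0.08 -0.05  1.66]
```

Call:
move_arm(
  deltas=[
    [[-0.06,-0.05,0.4],[0,0,0],0.5],
    [[0,0,0.5],[0,0,0],0.5],
    [[0,0,0.4],[0,0,0],0.5],
    [[0,0,0.2],[0,0,0],0.5],
    [[0,0,0],[0,0,0],0.5],
    [[0,0,0],[0,0,0],0.5],
  ],
)

```text
time: 20.0
position: [0.5997, 0.225, 0.1444]
tcp_rot: [-0.0, 0.023, 1.0, 0.0]
ft_force: [0.1, -0.5, -1.1]
width: 0.643
finger_force: 20.0
```

Call:
move_arm(
  deltas=[
    [[0,0.04,0.1],[0,0,0],0.5],
    [[0,0,0.1],[0,0,0],0.5],
    [[0,0,0.1],[0,0,0],0.5],
    [[0,0,0.1],[0,0,0],0.5],
    [[0,0,0],[0,0,0],0.5],
    [[0,0,0],[0,0,0],0.5],
  ],
)

```text
time: 20.6
position: [0.5997, 0.226, 0.1326]
tcp_rot: [-0.0, 0.023, 1.0, -0.0]
ft_force: [1.1, 0.1, -1.7]
width: 0.645
finger_force: 20.0
```

Call:
move_arm(
  deltas=[
    [[0,0,0.1],[0,0,0],0.5],
    [[0,0,0.1],[0,0,0],0.5],
    [[0,0,0.1],[0,0,0],0.5],
    [[0,0,0],[0,0,0],0.5],
  ],
)

```text
time: 21.0
position: [0.5993, 0.2259, 0.1229]
tcp_rot: [-0.001, 0.023, 1.0, -0.0]
ft_force: [0.0, 0.2, -1.5]
width: 0.643
finger_force: 20.0
```

Call:
move_arm(
  deltas=[
    [[0,0,0.12],[0,0,0],0.5],
    [[0,0,0.12],[0,0,0],0.5],
    [[0,0,0.08],[0,0,0],0.5],
    [[0,0,0.03],[0,0,0],0.5],
    [[0,0,0],[0,0,0],0.5],
    [[0,0,0],[0,0,0],0.5],
  ],
)

```text
time: 21.6
position: [0.5997, 0.2261, 0.1132]
tcp_rot: [0.0, 0.023, 1.0, 0.0]
ft_force: [-0.4, 0.5, -0.5]
width: 0.646
finger_force: 20.0
```

Call:
move_arm(
  deltas=[
    [[0,0,0.04],[0,0,0],0.5],
    [[0,0,0],[0,0,0],0.5],
    [[0,0,0],[0,0,0],0.7],
    [[0,0,0],[0,0,0],0.85],
    [[0,0,0],[0,0,0],1],
    [[0,0,0],[0,0,0],1],
    [[0,0,0],[0,0,0],1],
    [[0,0,-0.3],[0,0,0],1],
    [[0,0,-0.8],[0,0,0],1],
    [[0,0,-0.9],[0,0,0],1],
    [[0,0,-0.5],[0,0,0],1],
    [[0,0,-0.2],[0,0,0],1],
  ],
)

```text
time: 22.8
position: [0.6005, 0.2264, 0.1953]
tcp_rot: [0.002, 0.023, 1.0, 0.001]
ft_force: [1.0, -0.2, 0.2]
width: 0.997
finger_force: 0.0
```

Call:
move_arm(
  deltas=[
    [[0.5,0,0],[0,0,0],0.6],
    [[0.8,0,0],[0,0,0],0.2],
    [[0.8,0,0],[0,0,0],0.2],
    [[0.5,0,0],[0,0,0],0.2],
    [[0,0,0],[0,0,0],0.2],
    [[0,0,0],[0,0,0],0.2],
    [[0,0,0],[0,0,0],0.2],
  ],
)

```text
time: 23.5
position: [0.5229, 0.2293, 0.1928]
tcp_rot: [0.0, 0.023, 1.0, -0.0]
ft_force: [0.6, -0.6, 0.6]
width: 0.448
finger_force: 0.0
```

```bash
python3 - <<'E'
from h import *
plan(.520,.230,.098,87.35)
f=read_camera("scene")["frame"][150:270,235:395]
c=read_camera("top"); g=c["frame"][100:220,235:395]
cv2.imwrite("pics/n5.png",cv2.cvtColor(cv2.resize(np.vstack([f,g]),(400*2,600*2),interpolation=cv2.INTER_CUBIC)[:, :],cv2.COLOR_RGB2BGR)) if 0 else cv2.imwrite("pics/n5.png",cv2.cvtColor(cv2.resize(np.hstack([f,g]),(800,300),interpolation=cv2.INTER_CUBIC),cv2.COLOR_RGB2BGR))
E
```

```text
t 23.5 pos [0.5229 0.2293 0.1928] yaw 87.31 F [ 0.6 -0.6  0.6] w 0.448 grip 0.0
  turn [-0.    0.01 -0.01] shift [0.1  0.02 3.16]
```

View pics/n5.png

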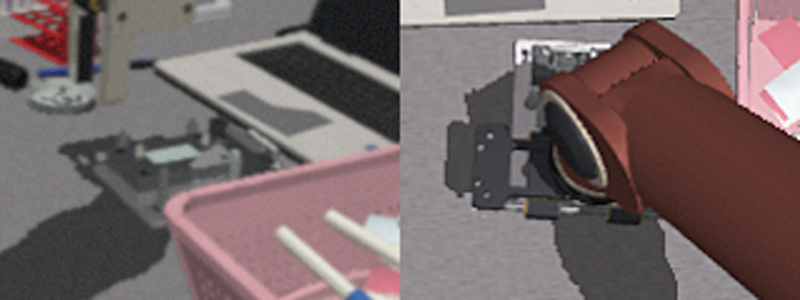

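The scene panel shows the deck flat on the frame between the dowels, near (165,160). I'll descend in front of the near end.

Call:
move_arm(
  deltas=[
    [[0.1,0,0.6],[0,0,0],0.2],
    [[0,0,0.8],[0,0,0],0.2],
    [[0,0,0.8],[0,0,0],0.2],
    [[0,0,0.6],[0,0,0],0.2],
    [[0,0,0.35],[0,0,0],0.2],
    [[0,0,0],[0,0,0],0.2],
    [[0,0,0],[0,0,0],0.2],
    [[0,0,0],[0,0,0],0.2],
  ],
)

```text
time: 24.4
position: [0.5195, 0.23, 0.0994]
tcp_rot: [0.001, 0.023, 1.0, 0.0]
ft_force: [0.3, 0.1, -0.2]
width: 0.198
finger_force: 0.0
```

```bash
python3 -c "
from h import *
plan(.535,.2295,.098,87.35)"
```

```text
t 24.4 pos [0.5195 0.23   0.0994] yaw 87.36 F [ 0.3  0.1 -0.2] w 0.198 grip 0.0
  turn [0.01 0.02 0.  ] shift [-0.52  0.01  0.05]
```

Call:
move_arm(
  deltas=[
    [[-0.1,0,0.02],[0,0,0],0.2],
    [[-0.12,0,0.02],[0,0,0],0.2],
    [[-0.12,0,0],[0,0,0],0.2],
    [[-0.12,0,0],[0,0,0],0.2],
    [[-0.06,0,0],[0,0,0],0.2],
    [[-0.05,0,0],[0,0,0],0.2],
    [[-0.05,0,0],[0,0,0],0.2],
    [[-0.05,0,0],[0,0,0],0.2],
    [[-0.05,0,0],[0,0,0],0.2],
    [[0,0,0],[0,0,0],0.2],
  ],
)

```text
time: 25.4
position: [0.5405, 0.2287, 0.0972]
tcp_rot: [0.0, 0.023, 1.0, -0.0]
ft_force: [0.3, 0.1, -1.7]
width: 0.203
finger_force: 0.0
```

Call:
move_arm(
  deltas=[
    [[-0.05,0,0],[0,0,0],0.2],
    [[-0.05,0,0],[0,0,0],0.2],
    [[-0.05,0,0],[0,0,0],0.2],
    [[0,0,0],[0,0,0],0.2],
  ],
)

```text
time: 25.8
position: [0.545, 0.2285, 0.0972]
tcp_rot: [0.0, 0.023, 1.0, -0.0]
ft_force: [-0.2, -0.2, 0.3]
width: 0.201
finger_force: 0.0
```

Call:
move_arm(
  deltas=[
    [[-0.04,0,0],[0,0,0],0.2],
    [[-0.04,0,0],[0,0,0],0.2],
    [[-0.04,0,0],[0,0,0],0.2],
    [[0,0,0],[0,0,0],0.2],
  ],
)

```text
time: 26.2
position: [0.5479, 0.2284, 0.0971]
tcp_rot: [-0.001, 0.023, 1.0, -0.0]
ft_force: [-2.7, -0.4, 0.3]
width: 0.203
finger_force: 0.9
```

Call:
move_arm(
  deltas=[
    [[-0.03,0,0],[0,0,0],0.2],
    [[-0.03,0,0],[0,0,0],0.2],
    [[0,0,0],[0,0,0],0.2],
  ],
)

```text
time: 26.5
position: [0.5495, 0.2283, 0.0971]
tcp_rot: [-0.001, 0.023, 1.0, -0.0]
ft_force: [-4.1, 0.3, 2.2]
width: 0.201
finger_force: 1.9
```

Call:
move_arm(
  deltas=[
    [[-0.03,0,0],[0,0,0],0.2],
    [[0,0,0],[0,0,0],0.2],
    [[0,0,0],[0,0,0],0.2],
  ],
)

```text
time: 26.8
position: [0.5504, 0.2283, 0.097]
tcp_rot: [-0.001, 0.023, 1.0, -0.0]
ft_force: [-4.5, 0.8, 1.6]
width: 0.198
finger_force: 2.4
```

Call:
move_arm(
  deltas=[
    [[-0.03,0,0],[0,0,0],0.2],
    [[0,0,0],[0,0,0],0.2],
    [[0,0,0],[0,0,0],0.2],
  ],
)

```text
time: 27.1
position: [0.5513, 0.2282, 0.097]
tcp_rot: [-0.001, 0.023, 1.0, -0.0]
ft_force: [-5.4, 0.1, 1.8]
width: 0.202
finger_force: 2.5
```

Call:
move_arm(
  deltas=[
    [[-0.02,0,0],[0,0,0],0.2],
    [[0,0,0],[0,0,0],0.2],
    [[0,0,0],[0,0,0],0.2],
  ],
)

```text
time: 27.4
position: [0.5517, 0.2282, 0.0971]
tcp_rot: [-0.001, 0.023, 1.0, -0.0]
ft_force: [-6.1, -0.1, 0.8]
width: 0.197
finger_force: 2.8
```

Call:
move_arm(
  deltas=[
    [[-0.02,0,0],[0,0,0],0.2],
    [[0,0,0],[0,0,0],0.2],
    [[0,0,0],[0,0,0],0.2],
  ],
)

```text
time: 27.7
position: [0.552, 0.2282, 0.097]
tcp_rot: [-0.001, 0.023, 1.0, -0.0]
ft_force: [-5.9, 0.5, 2.8]
width: 0.2
finger_force: 3.0
```

Call:
move_arm(
  deltas=[
    [[-0.03,0,0],[0,0,0],0.2],
    [[0,0,0],[0,0,0],0.2],
    [[0,0,0],[0,0,0],0.2],
  ],
)

```text
time: 28.0
position: [0.5523, 0.2282, 0.0969]
tcp_rot: [-0.002, 0.023, 1.0, -0.0]
ft_force: [-7.1, -0.0, 3.3]
width: 0.201
finger_force: 3.4
```

Call:
move_arm(
  deltas=[
    [[-0.02,0,0],[0,0,0],0.2],
    [[0,0,0],[0,0,0],0.2],
    [[0,0,0],[0,0,0],0.2],
  ],
)

```text
time: 28.3
position: [0.5524, 0.2282, 0.0969]
tcp_rot: [-0.003, 0.023, 1.0, -0.001]
ft_force: [-7.7, 0.7, 3.3]
width: 0.201
finger_force: 3.8
```

Call:
move_arm(
  deltas=[
    [[-0.03,0,0],[0,0,0],0.2],
    [[-0.03,0,0],[0,0,0],0.2],
    [[0,0,0],[0,0,0],0.2],
    [[0,0,0],[0,0,0],0.2],
  ],
)

```text
time: 28.7
position: [0.5527, 0.2283, 0.0965]
tcp_rot: [-0.004, 0.022, 1.0, -0.001]
ft_force: [-10.0, 0.2, 4.6]
width: 0.2
finger_force: 5.0
```

```bash
python3 - <<'E'
from h import *
F=[]
for i in range(3):
    f=read_camera("scene")["frame"]; F.append(f.astype(float)); plan(.552,.228,.097,87.35)
f=np.mean(F,0)[165:245,255:365].astype(np.uint8)
cv2.imwrite("pics/n6.png",cv2.cvtColor(cv2.resize(f,None,fx=7,fy=7,interpolation=cv2.INTER_CUBIC),cv2.COLOR_RGB2BGR))
E
```

```text
t 28.75 pos [0.5527 0.2283 0.0965] yaw 87.44 F [-9.7  1.1  4.3] w 0.197 grip 5.0
  turn [-0.03 -0.1   0.02] shift [ 0.02 -0.01 -0.02]
t 28.8 pos [0.5527 0.2283 0.0965] yaw 87.44 F [-10.3   0.1   4.1] w 0.197 grip 5.0
  turn [-0.03 -0.1   0.02] shift [ 0.02 -0.01 -0.02]
t 28.85 pos [0.5527 0.2283 0.0965] yaw 87.44 F [-9.1  0.1  3.7] w 0.2 grip 5.0
  turn [-0.03 -0.1   0.02] shift [ 0.02 -0.01 -0.02]
```

View pics/n6.png

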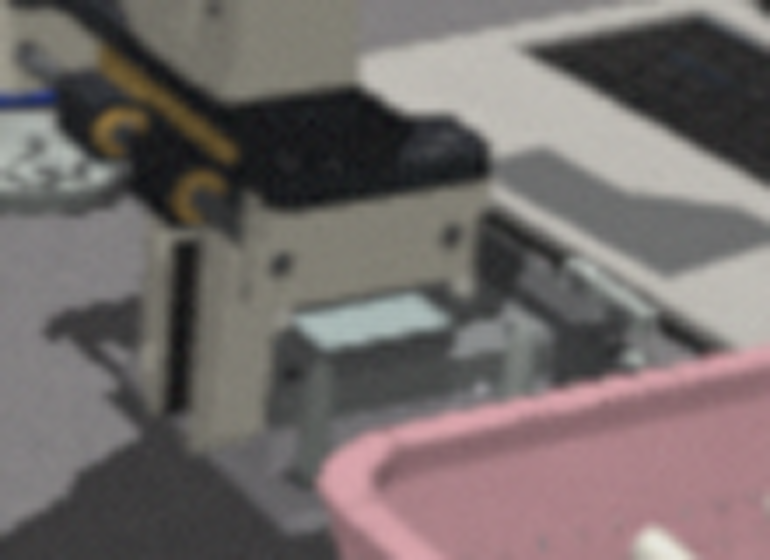

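The finger stands against both plates at the near end, at about (230,400) in the crop. Under load the tool leans about 0.45°, tips lagging, so I'll square it up to push both plates equally.

Call:
move_arm(
  deltas=[
    [[0,0,0],[0,-0.06,0],0.2],
    [[0,0,0],[0,0,0],0.2],
    [[0,0,0],[0,0,0],0.2],
    [[0,0,0],[0,0,0],0.2],
  ],
)

```text
time: 29.25
position: [0.5524, 0.2283, 0.0964]
tcp_rot: [-0.002, 0.022, 1.0, -0.001]
ft_force: [-10.4, 0.4, 4.2]
width: 0.197
finger_force: 5.2
```

```bash
python3 -c "
from h import *
plan(.552,.228,.097,87.35); print(arm.observe()['wrist_torque'])"
```

```text
t 29.25 pos [0.5524 0.2283 0.0964] yaw 87.44 F [-10.4   0.4   4.2] w 0.197 grip 5.2
  turn [-0.03 -0.05  0.02] shift [ 0.01 -0.01 -0.02]
[ 0.05478807  2.2029434  -0.03522848]
```

Call:
move_arm(
  deltas=[
    [[-0.03,0,-0.02],[0,-0.06,0],0.2],
    [[-0.03,0,0],[0,-0.02,0],0.2],
    [[0,0,0],[0,0,0],0.2],
    [[0,0,0],[0,0,0],0.2],
    [[0,0,0],[0,0,0],0.2],
  ],
)

```text
time: 29.75
position: [0.5522, 0.2283, 0.0964]
tcp_rot: [-0.001, 0.022, 1.0, -0.002]
ft_force: [-12.4, 0.4, 3.6]
width: 0.198
finger_force: 6.4
```

```bash
python3 -c "
from h import *
plan(.552,.228,.097,87.35); print(arm.observe()['wrist_torque'])"
```

```text
t 29.75 pos [0.5522 0.2283 0.0964] yaw 87.47 F [-12.4   0.4   3.6] w 0.198 grip 6.4
  turn [-0.04 -0.02  0.02] shift [ 0.01 -0.01 -0.02]
[ 0.09291881  2.70203966 -0.07693372]
```

Call:
move_arm(
  deltas=[
    [[0,0,0],[0,-0.03,0],0.2],
    [[0,0,0],[0,0,0],0.2],
    [[0,0,0],[0,0,0],0.2],
    [[0,0,0],[0,0,0],0.2],
    [[0,0,0],[0,0,0],0.2],
    [[0,0,0],[0,0,0],0.2],
  ],
)

```text
time: 30.35
position: [0.5521, 0.2283, 0.0964]
tcp_rot: [0.0, 0.022, 1.0, -0.002]
ft_force: [-13.4, 1.0, 3.7]
width: 0.201
finger_force: 6.5
```

```bash
python3 - <<'E'
from h import *
G=[]
for i in range(4):
    c=read_camera("top"); G.append(c["frame"].astype(float)); plan(.552,.228,.097,87.35)
g=np.mean(G,0).astype(np.uint8)[105:195,260:350]
cv2.imwrite("pics/n7.png",cv2.cvtColor(cv2.resize(g,(600,600),interpolation=cv2.INTER_CUBIC),cv2.COLOR_RGB2BGR))
E
```

```text
t 30.4 pos [0.5521 0.2284 0.0964] yaw 87.47 F [-12.9  -0.    5.4] w 0.202 grip 6.5
  turn [-0.04  0.01  0.02] shift [ 0.   -0.01 -0.02]
t 30.45 pos [0.5521 0.2284 0.0964] yaw 87.47 F [-13.2   0.6   4.4] w 0.202 grip 6.5
  turn [-0.04  0.01  0.02] shift [ 0.   -0.01 -0.02]
t 30.5 pos [0.5521 0.2284 0.0964] yaw 87.47 F [-13.2   1.3   3.5] w 0.2 grip 6.5
  turn [-0.04  0.01  0.02] shift [ 0.   -0.01 -0.02]
t 30.55 pos [0.5521 0.2284 0.0964] yaw 87.47 F [-13.2   0.5   4.3] w 0.2 grip 6.5
  turn [-0.04  0.01  0.02] shift [ 0.   -0.01 -0.02]
```

View pics/n7.png

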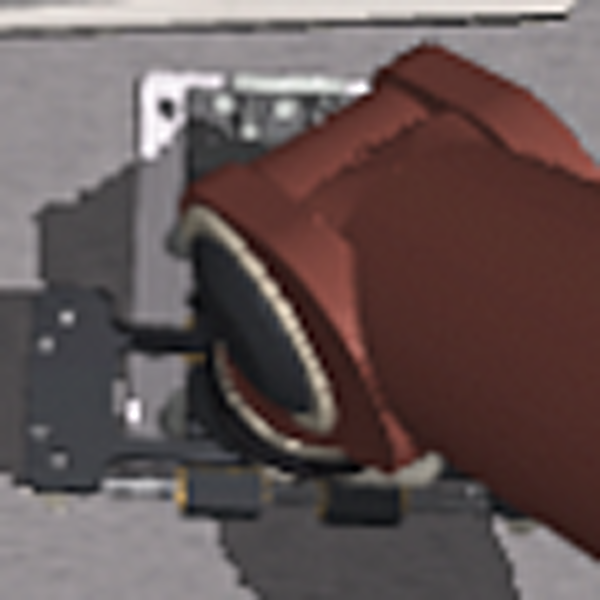

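The arm hides the pile from above. The push is steady at about 13.2 N with the tool vertical and no creep, and the TCP x of 0.552 matches home. I'm handing it in.

```bash
python3 -c "
from h import *
print(order.sign_off())"
```

```text
the job is handed in; nothing more can be done
None
```

I laid the frame in the nest with the deck on top, ports up, and pushed both to the end stop; I handed the job in at about 30.6 s, still pushing at about 13 N. The arm hid the end stop from the cameras, so "home" rests on force and position readings, not a clear picture.

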